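# Roll the blue guide roller up the ramp into its seat

## Robot

A 7-joint arm with a two-finger parallel gripper is mounted at the origin on the work surface; the furniture and walls round the work are solid. World frame = base frame: x ahead of the robot, y to its left, z up, the work surface at z = 0. Lengths are in m, angles in rad, forces in N, time in s.
With the tool pointing down it reaches from about 0.4 to 0.9 m from the base axis. Payload 5.5 kg.
Tool frame: the origin (TCP) lies midway between the tips of the shut fingers; the grasp point (between the pads) lies 19 mm behind it (manip.grip_depth is the distance from the TCP to the grasp point, in m); z points along the fingers, y is the line along which they close (so a half turn about z gives the same grasp; the last joint's range is limited). The gripper opens to 92 mm and grips with 3 to 60 N. Pads are 19 mm wide; open, the fingers measure 130 mm over their backs; the gripper's body (75 mm by 190 mm) begins 47 mm behind the grasp point.
Start: joints at [1.428, 0.501, -0.427, 1.55, 0.221, 1.138, -0.21], TCP at [0.257, -0.597, 0.205] pointing down, gripper open.
Joint ranges: [-2.88, 2.88], [-0.31, 2.03], [-1.54, 1.56], [0.2, 2.42], [-1.41, 4.55], [0.19, 2.02], [-2.57, 2.57]. Speed limits (rad/s): [2.57, 2.57, 3.14, 3.14, 3.14, 3.14, 3.14].

## Interface

Orientations are given as a unit quaternion [x, y, z, w].
In Python, from bench import manip, effector, viewer gives the robot as it stands. Calls block until the motion is done:
- manip.move_pose(position, orientation): joint-space move of the TCP to a pose.
- manip.servo_line(position, ori=None, vel=0.15): straight line of the TCP; ori=None keeps the orientation; vel is the mean speed in m/s.
- manip.movej(angles): joint-space move.
- effector.open_jaws() and effector.close(f_grip=None): open the fingers fully, or close them until they stop; f_grip is the grip in N (None keeps the last).
- manip.sleep(seconds).
- manip.solve_ik(position, orientation): joint angles nearest the present ones, or None.
- viewer.get_image(name): name is "side" or "top" or "wrist"; returns the picture (420x560x3 uint8, red, green, blue); there is no depth.
- viewer.get_calibration(name): a dict with "vfov" (degrees; the focal length in pixels is half the picture's height over the tangent of half this angle, whatever the lens; pixels are square), "cx", "cy" (the principal point, pixels), "dist_coeffs" ([k1, k2, p1, p2, k3] as OpenCV has them; the pictures are not rectified), "eye" and "attitude" of the camera in the world. Camera axes: x right, y down, z forward; pixel columns grow to the right and rows downward; lengths in m; the calibration is good to about 2 mm. A picture is of the moment at which its call begins: read the wrist's pose just before it. get_calibration takes no time and is no camera call; for the wrist camera it gives the pose at the moment of the call.
A pose or a line that the arm cannot do raises manip.PlanningError and nothing moves.
- manip.hand_in(): hands the job in; it is judged then, once.
Readings, each from a call of its own:
- manip.current_clock(): time.
- manip.current_q(): joint angles.
- manip.current_joint_velocities(): joint speeds.
- manip.current_tau(): joint torques, N m.
- manip.current_tool_pos(): TCP position.
- manip.current_tcp_rot(): TCP orientation.
- manip.current_force(): force on the tool from outside, world axes, zero at the start.
- manip.current_wrist_torque(): the same for the moment, N m.
- manip.current_finger_gap(): finger opening in m.
- manip.current_gripper_force(): force on a finger pad.
Only numpy, scipy, OpenCV 4.12 (cv2) and the standard library are available. Lean on these libraries where they do the work, as an engineer would, in place of code of your own. Each camera call takes 0.05 s, during which the arm holds its last target. There are 200 camera calls.

## Task

Push the blue guide roller up its sloped lane with the outside of the fingers, over the crest at the top and into the green seat against the black stop, so that it rests there and cannot roll back. Keep the fingers on it as it climbs rather than flicking it, and do not pick it up. Leave the orange roller at the bottom of the other lane, leave the things standing round the ramp alone, and finish clear of everything.

Things in the scene. Friction and masses are not known exactly. Their poses are not given: they have to be found in the camera images.
- deck: Tilted deck of a fixed aluminium ramp with two lanes. Origin at lane-floor level, midway between the lanes, at the inner face of the low lip. x points uphill along the lanes (8 degrees above horizontal, level heading 50 to 130 degrees left of the robot's ahead), y left across them, z square to the floor. Lane centre lines at y = +42 and -42 mm; lanes 36 mm wide inside, walls 5 mm thick, 12 mm above the floor.
- crest_left (a point): Top end of the left lane's plain floor, on the lane's centre line: deck x = 185 mm. Beyond it the floor steps down 5 mm into a green seat that falls gently to the black stop, whose face is at deck x = 235 mm, 10 mm thick, top 35 mm above the floor level. At the low end, deck x = -8 to 0, a lip stands 10 mm above the floor.
- crest_right (a point): The same point of the right lane, which is alike.
- blue_roller: Guide roller with blue tread, a loose wheel 56 mm in diameter and 30 mm wide, about 0.18 kg, standing on its tread, axle across its lane. Starts at the low end of either lane, against the lip, and rolls freely. Origin at its centre (28 mm above the lane floor); y is its axle; the other axes turn as it rolls.
- orange_roller: The same kind of roller with orange tread, at the low end of the other lane; it stays there. Origin at its centre.
- seat_left (a point): Where a roller's centre lies when it rests in the seat of the left lane (the deck's y = +42 mm), touching the stop: 207 mm along the deck's x and 20 mm above its floor level.
- seat_right (a point): The same point for the right lane (the deck's y = -42 mm).
- screw_dish: Round steel dish of screws, 66 mm across, 18 mm high, left of the ramp; bystander. Origin under its centre.
- flux_bottle: Yellow squeeze bottle with orange nozzle, 38 mm across, 99 mm high, left of the ramp; bystander. Origin under its centre.
- tape_brown: Roll of yellow-brown tape lying flat, 72 mm across, 22 mm high, right of the ramp; bystander. Origin under its centre.
- cutters: Orange-handled flush cutters lying flat, 121 mm long, 10 mm high, right of the ramp; bystander. Origin under its centre.
Not all that is in view belongs to the job. There is more than one size of the blue_roller; the job needs the smallest.

How it is judged:
On the way:
1. the fingers push the blue roller up the upper half of the lane (x of blue_roller in the frame of deck between 0.1 and 0.182 m and contact force between the fingers and blue_roller above 0.03 N), for 0.05 s.
At the end, for the whole second after the job is handed in: The blue roller rests in the seat of its lane, its centre within 7 mm of the seated point; the orange roller is within 12 mm and each bystander within 20 mm of where it began ((distance between blue_roller and seat_left below 0.007 m or distance between blue_roller and seat_right below 0.007 m) and linear speed of blue_roller below 0.02 m/s and distance of orange_roller from where it was at the start of the episode below 0.012 m and distance of each of screw_dish, flux_bottle, tape_brown, cutters from where it was at the start of the episode below 0.02 m); the robot touches nothing.
It fails at once if the blue roller is lifted more than 12 mm off its lane (z of blue_roller in the frame of deck above 0.04 m).
It fails at once if the blue roller is flicked or flung (faster than 0.75 m/s) (linear speed of blue_roller above 0.75 m/s).
It fails at once if the orange roller is moved more than 25 mm (distance of orange_roller from where it was at the start of the episode above 0.025 m).
It fails at once if a bystander is moved more than 30 mm (distance of any of screw_dish, flux_bottle, tape_brown, cutters from where it was at the start of the episode above 0.03 m).
It also fails if it takes over 40 s, if anything falls off the work surface, if the arm or the gripper's body presses on something with over 40 N, if the wrist force passes 120 N, or if a joint passes its speed limit or range.

## Working session

There is one attempt and no reset: what is moved stays moved. The work goes in short steps, each a Python script; the robot and the scene stay as the last script left them, time stands still between calls to the robot, and variables do not carry over. Pictures are saved under pics/ and viewed, at most 10 in all, crops included, and the job is handed in when it is done.

```bash
mkdir -p pics; ls; python3 - <<'E'
from bench import manip, effector, viewer
import cv2
for n in ["side","top"]:
    im=viewer.get_image(n); cv2.imwrite(f"pics/{n}0.png",im[:,:,::-1]); print(n,viewer.get_calibration(n))
print(manip.current_clock(),manip.current_tool_pos(),manip.current_tcp_rot())
E
```

```text
pics
side {'vfov': 56.23960148254672, 'cx': 270.98782209881347, 'cy': 205.80650256800666, 'dist_coeffs': array([-0.03712893,  0.        ,  0.        ,  0.        ,  0.        ]), 'eye': array([ 0.32417019, -0.608006  ,  0.59816305]), 'attitude': array([ 0.88462628, -0.17031673,  0.07990293, -0.42666623])}
top {'vfov': 53.74201143450496, 'cx': 285.67004657856626, 'cy': 209.87101704388553, 'dist_coeffs': array([0.02183385, 0.        , 0.        , 0.        , 0.        ]), 'eye': array([0.40289979, 0.02400374, 0.94521931]), 'attitude': array([ 0.72603789, -0.67934342,  0.07357336, -0.0771262 ])}
0.1 [ 0.25627397 -0.59660307  0.20436244] [ 9.79483363e-01  2.01523068e-01 -1.42489905e-04 -8.79984321e-04]
```

View pics/top0.png

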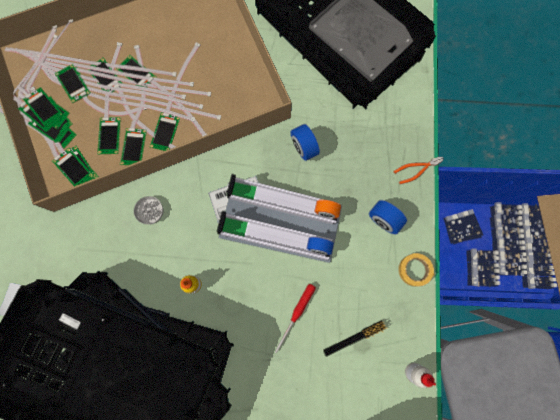

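View pics/side0.png

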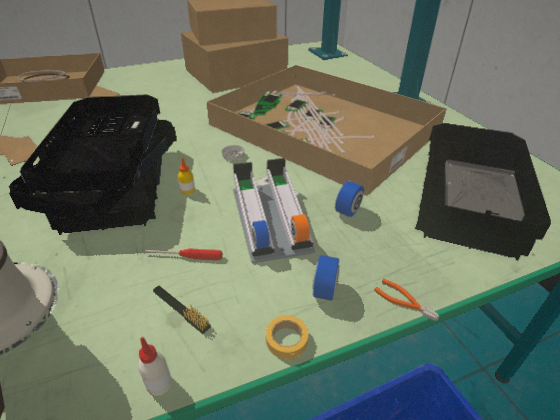

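The top view shows the ramp from about (225,190) to (340,260), rising to image left. The blue candidates are the roller in the lane at (320,245) and two larger loose wheels on the table at (305,142) and (388,217). By the description I want the one in the lane at (320,245), with orange in the other lane at (328,208). The side view agrees: blue in lane at (261,235), loose wheels at (350,198) and (326,277). Next is one close crop to check this.

```bash
cat > h.py <<'E'
import numpy as np, cv2
from scipy.spatial.transform import Rotation as R
def K(c):
    f=210/np.tan(np.radians(c["vfov"])/2); return np.array([[f,0,c["cx"]],[0,f,c["cy"]],[0,0,1.]])
def ray(c,uv):
    p=cv2.undistortPoints(np.array(uv,float).reshape(-1,1,2),K(c),c["dist_coeffs"]).reshape(-1,2)
    d=R.from_quat(c["attitude"]).apply(np.c_[p,np.ones(len(p))]); return c["eye"],d/np.linalg.norm(d,axis=1)[:,None]
def tri(c1,u1,c2,u2):
    e1,d1=ray(c1,u1);e2,d2=ray(c2,u2);P=[];G=[]
    for a,b in zip(d1,d2):
        s=np.linalg.lstsq(np.c_[a,-b],e2-e1,rcond=None)[0];p,q=e1+s[0]*a,e2+s[1]*b
        P.append((p+q)/2);G.append(np.linalg.norm(p-q))
    return np.array(P),np.array(G)
def proj(c,X):
    r=R.from_quat(c["attitude"]).inv(); return cv2.projectPoints(np.array(X,float).reshape(-1,3),r.as_rotvec(),-r.apply(c["eye"]),K(c),c["dist_coeffs"])[0].reshape(-1,2)
def plane(c,uv,z):
    e,d=ray(c,uv); return e+d*((z-e[2])/d[:,2])[:,None]
def blobs(im,lo,hi,amin=15):
    m=cv2.inRange(cv2.cvtColor(im,cv2.COLOR_RGB2HSV),lo,hi);n,_,s,ce=cv2.connectedComponentsWithStats(m)
    return [(ce[i].round(1),s[i].tolist()) for i in range(1,n) if s[i,4]>=amin]
E
python3 - <<'E'
import cv2,numpy as np
t=cv2.imread("pics/top0.png")[165:275,205:355];s=cv2.imread("pics/side0.png")[145:270,215:325]
a=cv2.resize(t,None,fx=3,fy=3,interpolation=2);b=cv2.resize(s,None,fx=3,fy=3,interpolation=2)
o=np.zeros((375,780,3),np.uint8);o[:330,:450]=a;o[:375,450:]=b;cv2.imwrite("pics/crop.png",o)
from h import *
from bench import viewer
for n,box in [("top",(205,165,355,275)),("side",(215,145,325,270))]:
    im=cv2.imread(f"pics/{n}0.png")[:,:,::-1].copy();k=np.zeros_like(im);x0,y0,x1,y1=box;k[y0:y1,x0:x1]=im[y0:y1,x0:x1];k[k.sum(2)==0]=255
    for nm,lo,hi in [("blue",(105,130,60),(125,255,255)),("orange",(4,170,120),(18,255,255)),("green",(50,130,30),(85,255,200)),("black",(0,0,0),(180,255,45))]:
        print(n,nm,blobs(k,lo,hi))
E
```

```text
top blue [(array([320.3, 244.6]), [307, 237, 27, 18, 300])]
top orange [(array([328. , 207.1]), [315, 200, 26, 18, 294])]
top green [(array([243.5, 190.2]), [232, 183, 24, 16, 262]), (array([234.2, 226.4]), [222, 218, 25, 18, 296])]
top black [(array([231.1, 185.3]), [227, 175, 8, 22, 86]), (array([221.5, 221.8]), [218, 212, 8, 21, 90])]
side blue [(array([261.2, 232.4]), [253, 221, 16, 27, 274]), (array([321.1, 263.1]), [317, 256, 8, 14, 93])]
side orange [(array([301.3, 227.2]), [292, 214, 17, 27, 313])]
side green [(array([279.6, 183.2]), [276, 182, 10, 3, 16]), (array([245.3, 187.9]), [242, 186, 10, 4, 15])]
side black []
```

View pics/crop.png

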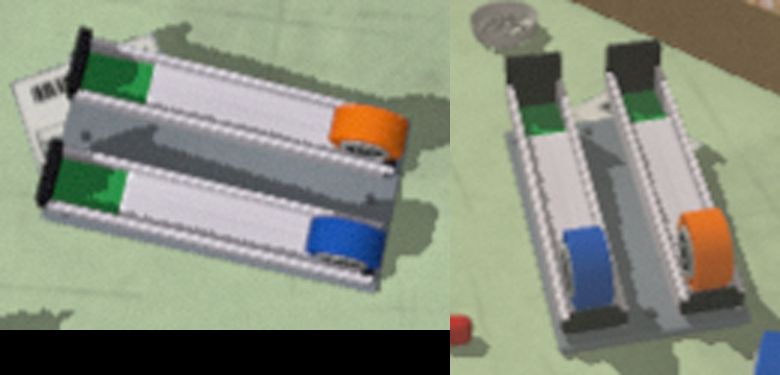

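The crop confirms that the blue roller is the small one in the left lane (nearer the robot) and orange is in the right lane. The green/white crest edges are at top px (246,228) and (255,192), and at side px (247,189) and (281,185).

```bash
python3 - <<'E'
from h import *
from bench import viewer,manip
t,s=viewer.get_calibration("top"),viewer.get_calibration("side")
tp=[(246,228.3),(255,191.7),(320.3,244.6),(328,207.1)]
sp=[(246.7,189.3),(280.7,184.7),(261.2,232.4),(301.3,227.2)]
P,G=tri(t,tp,s,sp);print(P.round(4),G.round(4))
cl,cr,b,o=P
print("lane sep",np.linalg.norm(cl-cr),"crest-roller",np.linalg.norm(cl-b),np.linalg.norm(cr-o))
h1=np.arctan2(*(cl-b)[1::-1]);h2=np.arctan2(*(cr-o)[1::-1]);h3=np.arctan2(*(cl-cr)[1::-1])-np.pi/2
print(np.degrees([h1,h2,h3]))
yaw=h1/2+h2/2
Rd=R.from_euler("ZY",[yaw,-np.radians(8)]).as_matrix()
# origin from crest mean, and from rollers (tread-visible centroid roughly top of wheel)
O=(cl+cr)/2-Rd@[.185,0,0]; O2=(b+o)/2-Rd@[.028,0,.028]
print("O",O,O2)
def W(p,O=O): return O+Rd@np.array(p)
pts=[W((.185,.042,0)),W((.185,-.042,0)),W((.028,.042,.028)),W((.028,-.042,.028)),W((.235,.042,.035)),W((.235,-.042,.035)),W((0,.042,.01)),W((0,-.042,.01)),W((-.008,.065,.012)),W((-.008,-.065,.012))]
for n,c in [("top",t),("side",s)]:
    q=proj(c,pts);print(n,q.round(1).tolist())
    im=cv2.imread(f"pics/{n}0.png");
    x0,y0,w,h=(205,165,150,110) if n=="top" else (215,145,110,125)
    im=cv2.resize(im[y0:y0+h,x0:x0+w],None,fx=4,fy=4,interpolation=2)
    for u,v in q: cv2.drawMarker(im,(int((u-x0+.5)*4),int((v-y0+.5)*4)),(255,0,255),0,9,1)
    cv2.imwrite(f"pics/ov_{n}.png",im)
    if n=="top": A=im
o=np.zeros((500,1040,3),np.uint8);o[:440,:600]=A;o[:,600:]=im;o=cv2.resize(o,(800,385));cv2.imwrite("pics/ov.png",o)
E
```

```text
[[ 0.5498  0.1197  0.0439]
 [ 0.6334  0.107   0.0438]
 [ 0.5243 -0.0448  0.0526]
 [ 0.6092 -0.058   0.0495]] [0.0021 0.0036 0.0003 0.0004]
lane sep 0.0845725438033674 crest-roller 0.16676145108606344 0.1668806869078613
[81.2031753  81.64948848 81.32916304]
O [ 0.5642636  -0.06779555  0.01813713] [ 0.56317721 -0.07500452  0.01942854]
top [[245.9, 228.6], [254.7, 192.6], [317.1, 243.7], [324.6, 206.9], [223.5, 220.9], [233.1, 183.4], [327.4, 247.4], [334.6, 211.3], [329.1, 258.3], [340.1, 202.3]]
side [[247.2, 189.2], [281.3, 184.5], [261.0, 231.1], [300.0, 224.9], [243.2, 164.7], [277.0, 160.3], [263.8, 246.9], [302.9, 240.4], [253.6, 251.2], [314.6, 241.0]]
```

View pics/ov.png

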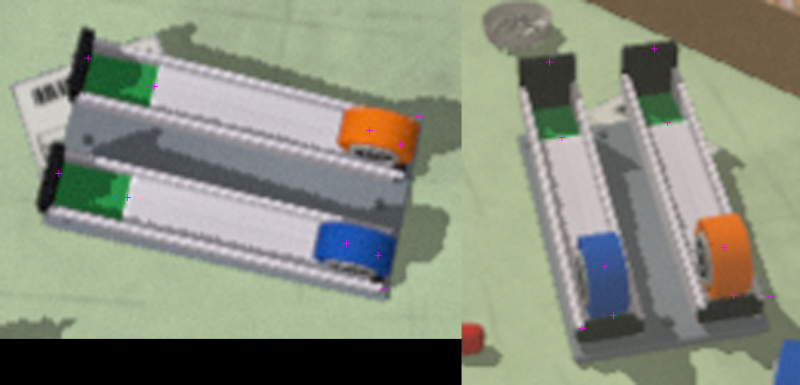

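Deck origin is about (0.564, -0.070, 0.018) with heading 81.4°. Lane separation comes out at 84.6 mm against a true 84, and all three headings agree, so it's good enough to set out. I'll shut the fingers and go above the spot behind the roller.

```bash
cat >> h.py <<'E'
O=np.array([.564,-.070,.0183]); YAW=np.radians(81.4)
Rd=R.from_euler("ZY",[YAW,-np.radians(8)]).as_matrix()
def W(x,y,z): return O+Rd@np.array([x,y,z])
def Q(h): return [np.cos(h/2),np.sin(h/2),0,0]
E
python3 - <<'E'
from h import *
from bench import manip,effector,viewer
effector.close(10)
p=W(-.037,.042,.02);up=p+[0,0,.15]
for h in (YAW,YAW-np.pi):
    a=[manip.solve_ik(x,Q(h)) for x in (up,p,W(.16,.042,.02))];print(h,[None if i is None else i.round(2).tolist() for i in a])
h=YAW if manip.solve_ik(up,Q(YAW)) is not None else YAW-np.pi
manip.move_pose(up,Q(h));manip.servo_line(p+[0,0,.02],vel=.1)
print(manip.current_clock(),manip.current_tool_pos()-p,manip.current_force(),manip.current_finger_gap())
a=viewer.get_image("side");w=viewer.get_image("wrist")
sc=viewer.get_calibration("side");print(proj(sc,[manip.current_tool_pos()]))
b=cv2.resize(a[140:290,190:390],None,fx=2.4,fy=2.4)
o=np.zeros((360,800,3),np.uint8);o[:,:480]=b;o[:240,480:]=cv2.resize(w,(320,240));cv2.imwrite("pics/p1.png",o[:,:,::-1])
E
```

```text
1.4206980111233845 [[0.89, 0.42, -0.93, 1.87, 0.38, 1.04, -0.34], [0.77, 0.64, -0.79, 1.97, 0.64, 0.8, -0.54], [0.41, 0.63, -0.81, 1.9, 0.6, 0.87, -0.86]]
-1.7208946424664087 [[-0.83, 0.66, 1.36, 1.92, -0.71, 1.17, -2.48], [-0.47, 0.64, 0.79, 2.01, -0.66, 0.76, -2.57], [0.68, 0.96, -1.31, 1.89, 1.03, 1.18, 1.98]]
5.0 [ 0.0006196  -0.00010999  0.02063551] [-0.30988734 -0.69087551 -0.04842339] 0.00036230336737993937
[[268.28310493 251.68895206]]
```

View pics/p1.png

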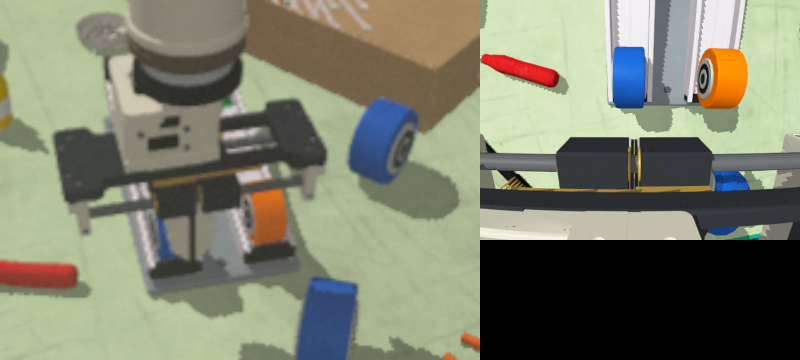

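The shut fingers hang behind the blue roller, with the finger seam at wrist px (632,165) in line with the roller's middle at (629,77). They are clear of orange. Next I'll descend and push slowly, stopping once on the way to check.

```bash
python3 - <<'E'
from h import *
from bench import manip,effector,viewer
manip.servo_line(W(-.037,.042,.02),vel=.06);print(manip.current_force())
for x in (-.01,.03,.09):
    manip.servo_line(W(x,.042,.02),vel=.05);print(x,manip.current_clock(),manip.current_force().round(2),(Rd.T@(manip.current_tool_pos()-O)).round(4))
t=viewer.get_image("top");w=viewer.get_image("wrist")
o=np.zeros((330,800,3),np.uint8);o[:,:450]=cv2.resize(t[165:275,205:355],None,fx=3,fy=3);o[:262,450:]=cv2.resize(w,(350,262));cv2.imwrite("pics/p2.png",o[:,:,::-1])
E
```

```text
[ 0.14109002  0.87156972 -0.16738244]
-0.01 6.275 [-1.27 -5.34  5.27] [-0.0109  0.0414  0.021 ]
0.03 7.225 [ -1.87 -21.74  55.4 ] [0.023  0.0299 0.03  ]
0.09 8.575 [ 3.51 -2.82 59.93] [0.0966 0.0264 0.0312]
```

View pics/p2.png

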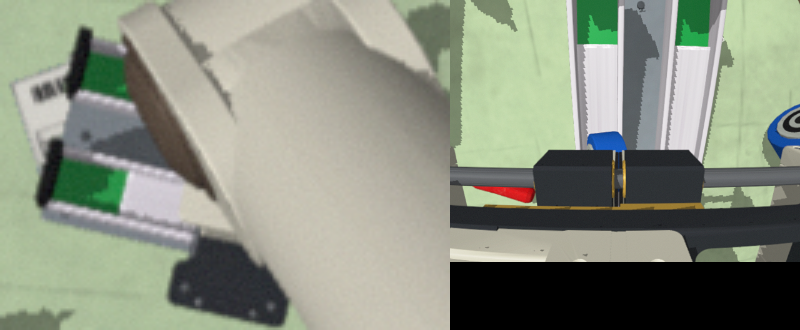

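The arm met an unexpected upward force of 60 N and was pushed about 15 mm sideways. The roller is still just ahead of the fingers, at wrist px (605,140). I'll look before moving any further.

```bash
python3 - <<'E'
from h import *
from bench import manip,effector,viewer
print(manip.current_force().round(2),manip.current_wrist_torque().round(2),manip.current_tau().round(1),R.from_quat(manip.current_tcp_rot()).as_matrix().round(3).tolist(),manip.current_finger_gap(), (Rd.T@(manip.current_tool_pos()-O)).round(4))
t=viewer.get_image("side")
cv2.imwrite("pics/p3.png",cv2.resize(t[110:290,170:400],None,fx=3.4,fy=3.3)[:,:,::-1])
E
```

```text
[ 4.21 -2.25 58.58] [-1.07 -1.18 -0.02] [ -1.6 -18.9  -2.7   0.6  -1.7   0.6  -0.1] [[0.148, 0.989, 0.03], [0.989, -0.148, -0.001], [0.004, 0.03, -1.0]] 0.00039848643557572163 [0.0966 0.0264 0.0312]
```

View pics/p3.png

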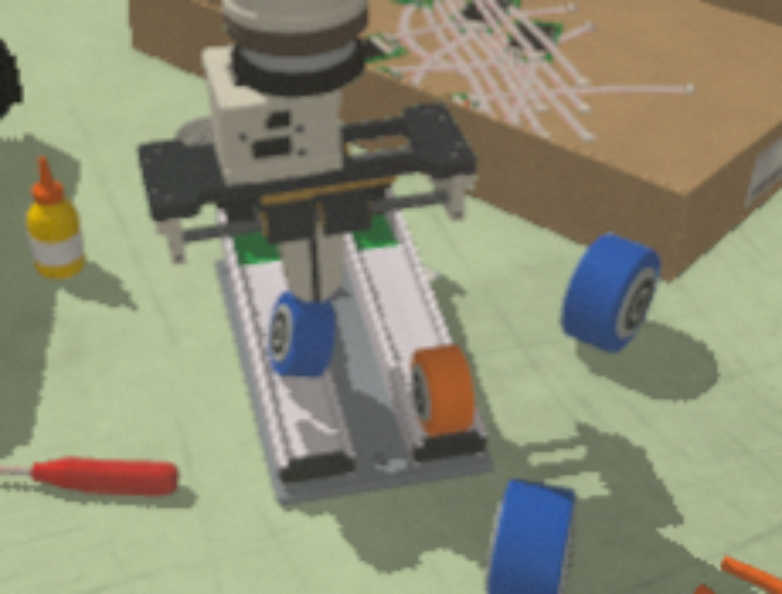

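The picture shows the fingers at (315,290) have ridden past the roller. The roller, at (302,335), now sits behind them, yawed in the lane. Orange at (440,385) is untouched. I'll lift slowly straight off so the roller settles, then look again.

```bash
python3 - <<'E'
from h import *
from bench import manip,effector,viewer
p0=manip.current_tool_pos()
for dz in (.015,.035,.1):
    manip.servo_line(p0+[0,0,dz],vel=.03 if dz<.05 else .1);print(manip.current_clock(),manip.current_force().round(2),(Rd.T@(manip.current_tool_pos()-O)).round(4))
t=viewer.get_image("side");w=viewer.get_image("wrist");cv2.imwrite("pics/wr4.png",w[:,:,::-1])
o=np.zeros((400,800,3),np.uint8);o[:,:440]=cv2.resize(t[130:270,190:344],(440,400));o[:270,440:]=cv2.resize(w,(360,270));cv2.imwrite("pics/p4.png",o[:,:,::-1])
E
```

```text
9.925 [-0.95 -0.06 -0.3 ] [0.0985 0.0267 0.0457]
10.7417 [ 0.08 -0.11  0.43] [0.1014 0.0265 0.0658]
11.5417 [ 0.29 -0.47 -0.39] [0.1102 0.0268 0.1298]
```

View pics/p4.png

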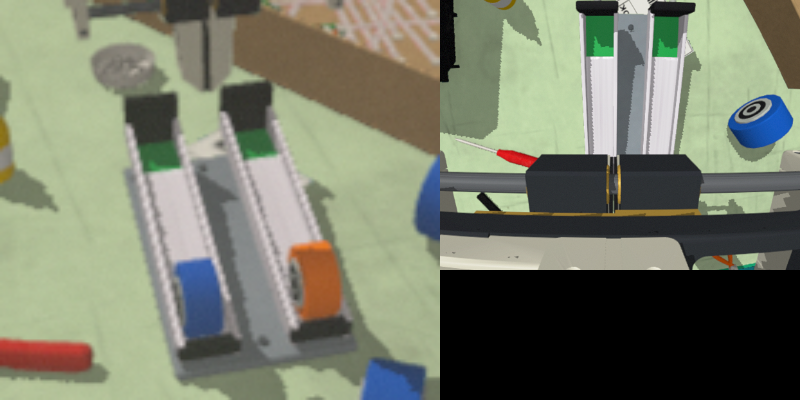

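The roller rolled back cleanly to the lip at (198,297), and orange is unmoved at (318,280). The first contact force had vertical about equal to horizontal. That means the tread sticks to the vertical finger face and the wheel jams against the floor. Pushing below the axle with the tool tilted removes the jam.

With the jaws open and one finger inside the 36 mm lane, the tip can go low. I'll check that the other finger's path is clear and that the pose can be reached.

```bash
cat >> h.py <<'E'
def T(th):  # tool x along deck x, tool z tilted uphill by th from deck normal
    th=np.radians(th);X=np.array([np.cos(th),0,np.sin(th)]);Z=np.array([np.sin(th),0,-np.cos(th)])
    return R.from_matrix(Rd@np.c_[X,np.cross(Z,X),Z]).as_quat()
def D(p): return (Rd.T@(np.asarray(p)-O).T).T
E
python3 - <<'E'
from h import *
from bench import manip,viewer
t,s=viewer.get_calibration("top"),viewer.get_calibration("side")
im=cv2.imread("pics/top0.png")[:,:,::-1]
for nm,uv,z in [("driver",[(313,284),(318,288),(303,309),(295,308),(304,296),(280,347)],.012),("bigwheel",[(388,217),(372,205),(404,222),(380,235)],.05),("bottle",[(188,284)],.08)]:
    print(nm,D(plane(t,uv,z)).round(3).tolist())
si=cv2.imread("pics/side0.png")[:,:,::-1]
print("side driver px->deck",D(plane(s,[(222,250),(222,260),(180,254),(148,253)],.012)).round(3).tolist())
for th in (20,28):
  for y in (.042,.0975):
    print(th,y,[(lambda a:None if a is None else a.round(2).tolist())(manip.solve_ik(W(x,y,z),T(th))) for x,z in ((-.06,.12),(-.03,.016),(.165,.009))])
E
```

```text
driver [[0.014, 0.126, -0.008], [0.002, 0.133, -0.007], [0.025, 0.184, -0.01], [0.042, 0.186, -0.012], [0.028, 0.156, -0.01], [0.056, 0.272, -0.014]]
bigwheel [[-0.109, -0.049, 0.047], [-0.07, -0.069, 0.042], [-0.145, -0.046, 0.052], [-0.099, -0.006, 0.046]]
bottle [[0.276, 0.185, 0.024]]
side driver px->deck [[0.027, 0.126, -0.01], [-0.002, 0.13, -0.006], [0.035, 0.213, -0.011], [0.053, 0.278, -0.014]]
20 0.042 [[1.25, 0.72, -0.99, 1.82, 0.12, 1.0, 0.14], [1.15, 0.86, -0.93, 1.89, 0.25, 0.79, 0.05], [0.85, 0.8, -0.98, 1.98, 0.26, 0.61, -0.3]]
20 0.0975 [[1.37, 0.66, -1.04, 1.94, 0.1, 0.96, 0.18], [1.23, 0.8, -0.95, 2.02, 0.23, 0.74, 0.08], [0.91, 0.74, -1.01, 2.11, 0.23, 0.54, -0.29]]
28 0.042 [[1.32, 0.82, -1.02, 1.78, 0.08, 1.04, 0.22], [1.22, 0.95, -0.94, 1.85, 0.16, 0.84, 0.18], [0.96, 0.9, -1.02, 1.98, 0.18, 0.6, -0.13]]
28 0.0975 [[1.42, 0.77, -1.05, 1.9, 0.06, 1.01, 0.26], [1.31, 0.91, -0.97, 1.97, 0.18, 0.8, 0.2], [1.02, 0.85, -1.05, 2.11, 0.15, 0.54, -0.12]]
```

The screwdriver handle lies at deck x 0–40 mm, y 126–186 mm, no higher than about 25 mm. The spare finger therefore has to pass above it at first, which it does with its tip at about 30 mm in the world frame. The loose wheel is clear of the shifted gripper body. I'll go with a 20° tilt and force-checked steps.

```bash
python3 - <<'E'
from h import *
from bench import manip,effector,viewer
effector.open_jaws();q=T(20);Y=.0975
manip.move_pose(W(-.036,Y,.12),q)
manip.servo_line(W(-.036,Y,.0155),vel=.12)
manip.sleep(.15);f0=manip.current_force();print(manip.current_clock(),f0.round(2),manip.current_finger_gap(),D(manip.current_tool_pos()).round(4))
path=[(x,.0155) for x in (-.024,-.014,-.004,.006,.016,.028,.04,.055)]+[(.075,.009),(.095,.009)]
for x,z in path:
    manip.servo_line(W(x,Y,z),vel=.05);f=manip.current_force()-f0
    print(x,(Rd.T@f).round(1),D(manip.current_tool_pos()).round(4))
    if np.linalg.norm(f)>6: print("STOP");break
print(manip.current_clock())
t=viewer.get_image("side");w=viewer.get_image("wrist")
o=np.zeros((400,800,3),np.uint8);o[:,:440]=cv2.resize(t[130:270,190:344],(440,400));o[:270,440:]=cv2.resize(w,(360,270));cv2.imwrite("pics/p5.png",o[:,:,::-1])
E
```

```text
15.15 [0.54 0.3  0.43] 0.09193430456570399 [-0.0364  0.0969  0.0161]
-0.024 [-0.3  0.9 -0.4] [-0.0234  0.0976  0.0156]
-0.014 [ 0.1 -0.3 -0.5] [-0.0135  0.0977  0.0155]
-0.004 [-0.1 -0.   0.3] [-0.0036  0.0975  0.0156]
0.006 [-7.   2.7 10.1] [0.0043 0.096  0.0163]
STOP
16.5917
```

View pics/p5.png

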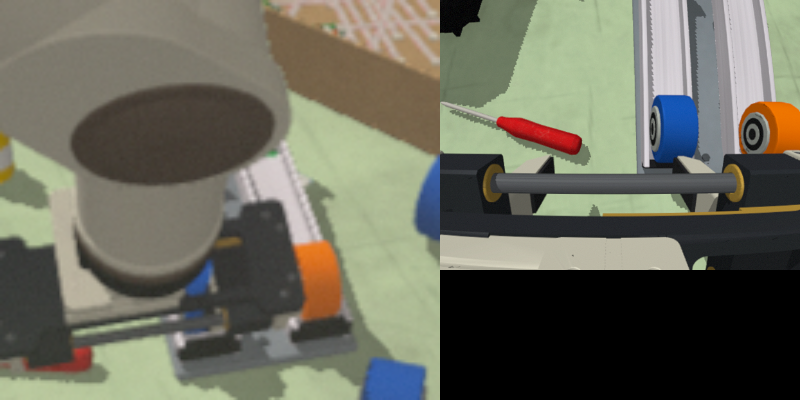

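At the stop the roller, at wrist px (675,128), is free. The outer finger tip, at about (545,157), has met the screwdriver handle at (575,145), which explains the force. I'll back off and roll the tool 12° about the lane direction, so the outer finger rides about 23 mm higher over the handle and the in-lane finger can run low.

```bash
cat >> h.py <<'E'
def FP(x,z,y=.043,th=20,roll=12):  # TCP pose putting the in-lane (open) finger tip at deck (x,y,z)
    r=np.radians(roll); Rr=R.from_euler("x",r).as_matrix(); t=np.radians(th)
    X=np.array([np.cos(t),0,np.sin(t)]);Z=np.array([np.sin(t),0,-np.cos(t)])
    M=Rd@Rr@np.c_[X,np.cross(Z,X),Z]
    return W(x,y+.0555*np.cos(r),z+.0555*np.sin(r)),R.from_matrix(M).as_quat()
E
python3 - <<'E'
from h import *
from bench import manip,effector,viewer
print([manip.solve_ik(*FP(x,z)) is not None for x,z in ((-.012,.0165),(.06,.0095),(.164,.0095),(.12,.1))])
manip.servo_line(W(-.012,.0975,.0165),vel=.08)
p,q=FP(-.012,.0165);manip.servo_line(p,q,vel=.06)
manip.sleep(.15);f0=manip.current_force();print(manip.current_clock(),f0.round(2),(manip.current_tool_pos()-p).round(4))
path=[(-.002,.0165),(.008,.0165),(.016,.0165),(.028,.0095)]+[(x,.0095) for x in (.04,.055,.07,.085,.1)]
for x,z in path:
    p,q=FP(x,z);manip.servo_line(p,q,vel=.05);f=manip.current_force()-f0
    print(x,(Rd.T@f).round(1),D(manip.current_tool_pos()).round(4)-D(p).round(4))
    if np.linalg.norm(f)>6: print("STOP");break
print(manip.current_clock())
for n in ("side","wrist"):
    im=viewer.get_image(n);cv2.imwrite(f"pics/q6_{n}.png",im[:,:,::-1]);print(n,[b for b in blobs(im,(105,130,60),(125,255,255),40)])
print(proj(viewer.get_calibration("wrist"),[W(.1332,.042,.028),W(.021,.042,.028)]))
E
```

```text
[True, True, True, True]
17.5833 [-0.23  0.09  0.11] [-0.0015  0.0007 -0.0005]
-0.002 [-0.6  0.1  0.3] [0.0004 0.0004 0.0002]
0.008 [-7.2  2.7 12.7] [-0.0016 -0.0013  0.0013]
STOP
18.2833
side [(array([346.9, 196.9]), [336, 181, 28, 35, 504]), (array([325.4, 277.4]), [314, 256, 24, 44, 798]), (array([407.5, 399.6]), [308, 363, 175, 57, 5263])]
wrist [(array([359.5, 201.4]), [332, 152, 58, 105, 5282])]
[[360.13577696  23.89276127]
 [368.64284674 216.69676019]]
```

This is the same force at the same x, so the screwdriver wasn't the cause and I take that back. Either the lip or the wheel is blocking. I'll draw the estimated lip, walls and tip over the wrist, side and earlier p3 pictures in one composite to see which.

```bash
python3 - <<'E'
from h import *
from bench import manip,viewer
wc,sc=viewer.get_calibration("wrist"),viewer.get_calibration("side")
def draw(im,c,x0,y0,k,tips):
    for pts,col in [([(-.008,.024,.01),(-.008,.06,.01)],(255,0,255)),([(0,.024,.01),(0,.06,.01)],(255,0,255)),([(-.008,.019,.012),(.235,.019,.012)],(0,255,255)),([(-.008,.065,.012),(.235,.065,.012)],(0,255,255)),([(-.008,-.065,.012),(.235,-.065,.012)],(0,255,255)),([(0,.06,0),(.185,.06,0)],(0,255,0))]:
        q=proj(c,[W(*p) for p in pts]);q=((q-[x0,y0]+.5)*k).astype(int);cv2.line(im,tuple(map(int,q[0])),tuple(map(int,q[1])),col,1)
    for p in tips:
        u=((proj(c,[p])[0]-[x0,y0]+.5)*k).astype(int);cv2.drawMarker(im,tuple(map(int,u)),(0,0,255),0,10,1)
    return im
tp=manip.current_tool_pos();M=R.from_quat(manip.current_tcp_rot()).as_matrix()
tips=[tp+s*.0555*M[:,1] for s in (1,-1)];print(D(tips).round(4))
w=cv2.imread("pics/q6_wrist.png")[100:400,160:460];w=draw(cv2.resize(w,None,fx=1.6,fy=1.6,interpolation=2),wc,160,100,1.6,tips)
s=cv2.imread("pics/q6_side.png")[170:270,220:330];s=draw(cv2.resize(s,None,fx=2.9,fy=2.9,interpolation=2),sc,220,170,2.9,tips)
k=cv2.imread("pics/p3.png");k=k[200:594,150:560];k=cv2.resize(k,None,fx=.75,fy=.75)
sx=.75
u=proj(sc,[W(.0966,.0264,.0312)])[0];u=(np.array([(u[0]-170+.5)*3.4-150,(u[1]-110+.5)*3.3-200])*sx).astype(int);cv2.drawMarker(k,tuple(map(int,u)),(0,0,255),0,10,1)
o=np.zeros((600,800,3),np.uint8);o[:480,:480]=w;o[:290,480:799]=s[:,:319];o[295:295+k.shape[0],484:484+k.shape[1]]=k[:305,:316];cv2.imwrite("pics/p6.png",o)
E
```

```text
[[0.0061 0.0418 0.0178]
 [0.0063 0.1504 0.0407]]
```

View pics/p6.png

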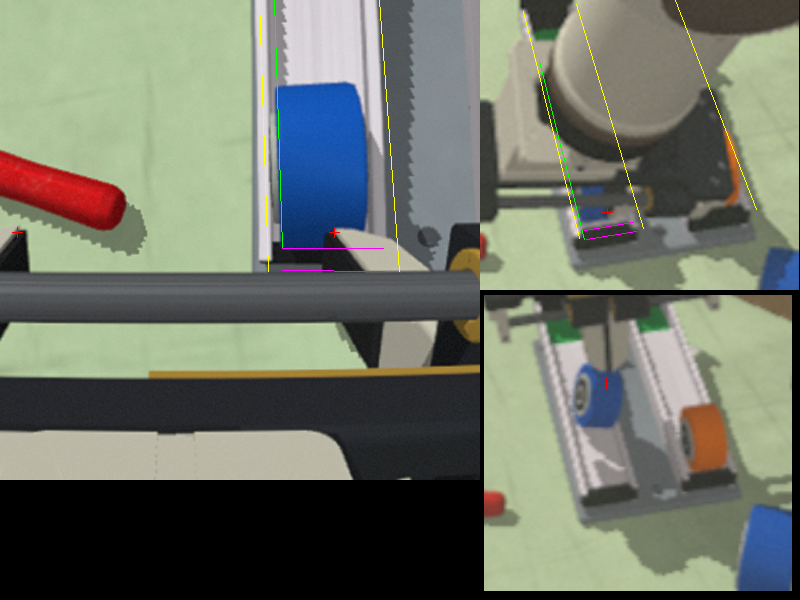

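The overlay agrees with the picture to within about 3 mm: the walls, the lip at v≈248–262 and the tip mark at (335,232), right on the finger. So the tip is behind the roller where intended. Next I'll work out numerically where the roller sits now compared with the tip.

```bash
python3 - <<'E'
from h import *
from bench import manip,viewer
c=viewer.get_calibration("wrist");im=cv2.imread("pics/q6_wrist.png")[:,:,::-1].copy()
m=cv2.inRange(cv2.cvtColor(im,cv2.COLOR_RGB2HSV),(105,130,40),(125,255,255))
for u in (340,350,360,370,380): v=np.where(m[:,u])[0];print(u,v.min(),v.max(),end="; ")
a=np.linspace(0,2*np.pi,73)
print()
for xc in (.018,.021,.024,.028,.032,.036,.04,.045):
    q=proj(c,[W(xc+.028*np.cos(t),.042,.028+.028*np.sin(t)) for t in a]);print(xc,q[:,1].min().round(1),q[:,1].max().round(1),q[:,0].mean().round(0))
E
```

```text
340 154 256; 350 153 256; 360 153 256; 370 152 241; 380 153 242; 
0.018 169.6 275.5 369.0
0.021 164.0 269.7 369.0
0.024 158.4 263.9 369.0
0.028 150.9 256.2 368.0
0.032 143.5 248.7 368.0
0.036 136.2 241.1 368.0
0.04 128.8 233.6 368.0
0.045 119.6 224.2 367.0
```

The roller's centre is at about 27 mm, and the finger tip seems narrower toward the roller than I assumed, with its front face flaring higher up. That would put the contact above the axle and jam it. I'll read the finger's outline from the wrist picture numerically.

```bash
python3 - <<'E'
from h import *
from bench import manip,viewer
c=viewer.get_calibration("wrist");im=cv2.imread("pics/q6_wrist.png")[:,:,::-1].copy()
hsv=cv2.cvtColor(im,cv2.COLOR_RGB2HSV)
tp=manip.current_tool_pos();M=R.from_quat(manip.current_tcp_rot()).as_matrix()
for y in (.046,.065):
  for s in (1,-1):
    for x in (-.0095,0,.0095):
      print(s*y,x,proj(c,[tp+M@[x,s*y,z] for z in (0,-.019,-.04,-.06)]).round(0).astype(int).tolist())
def cl(h,s,v):
    if 105<=h<=125 and s>120: return "B"
    if 35<=h<=90 and s>25: return "g"
    if v<60: return "#"
    if v<110: return "+"
    return "." if v>200 else "-"
for v in range(225,275,2): print(v,"".join(cl(*hsv[v,u]) for u in range(310,460,2)))
E
```

```text
0.046 -0.0095 [[351, 261], [359, 275], [370, 295], [384, 319]]
0.046 0 [[352, 245], [360, 258], [372, 276], [387, 297]]
0.046 0.0095 [[353, 228], [362, 240], [374, 256], [389, 275]]
-0.046 -0.0095 [[188, 261], [180, 275], [168, 295], [154, 319]]
-0.046 0 [[187, 245], [178, 258], [166, 276], [152, 298]]
-0.046 0.0095 [[186, 229], [177, 240], [165, 256], [149, 275]]
0.065 -0.0095 [[384, 260], [395, 274], [411, 294], [430, 318]]
0.065 0 [[385, 245], [397, 257], [414, 275], [433, 297]]
0.065 0.0095 [[387, 228], [399, 240], [416, 255], [437, 275]]
-0.065 -0.0095 [[155, 260], [143, 275], [127, 294], [108, 318]]
-0.065 0 [[153, 245], [141, 258], [125, 275], [105, 297]]
-0.065 0.0095 [[152, 229], [140, 240], [123, 256], [102, 275]]
225 gggg--...-+-BBBBBBBBBBBBBBBBBBBBBBBBBBBB+-----+++++++----------------------
227 gggg--...-++BBBBBBBBBBBBBBBBBBBBBBBBBBBB+-----+++++++----------------------
229 gggg--...-++BBBBBBBBBBBBBBBBBBBBBBBBBBBB++----++++++++---------------------
231 gggg--...--+BBBBBBBBBBBBBBBBBBBBBBBBBBBB++----++++++++---------------------
233 gggg--...--+BBBBBBBBBBBBBBBBBBBBBBBBBBBB+-
[... 933 characters left out ...]
############g######+------------------+++++++-----###+------
259 gggg--....+########g###############-------------------++++++-----###-------
261 gggg--....+###########g#####g##g####-------------------++++++----##--------
263 gggg--++++##########g################--------------------++------#+--------
265 gggg----++++++++++++++++++#g##g######+--------------------++-----#---------
267 gggg-----+++++++++++++++++####g#######+--------------------+----+#---------
269 gggg-----+++++++++++++++++#############+-------------------++++++++++++++--
271 ++++++++++++++++++++++++++++++++++++++++++++++++++++++++++++++++++++++++++-
273 +++++++++++++++++++++++++++++++++++++++++++++++++++++++++++++++++++++++++++
```

The finger narrows toward its tip, but the picture and the forces still disagree about the deck's height. Rather than theorise, I'll probe the empty lane floor ahead of the roller with the finger tip, which gives the deck height directly.

```bash
python3 - <<'E'
from h import *
from bench import manip,effector,viewer
p,q=FP(-.008,.0165);manip.servo_line(p,vel=.1)
p,q=FP(-.02,.075);manip.servo_line(p,vel=.15)
P=lambda z,x=.11:FP(x,z,th=0,roll=0,y=.044)
manip.move_pose(*P(.08)); manip.servo_line(P(.022)[0],vel=.1);manip.sleep(.1);f0=manip.current_force()
print(manip.current_clock(),f0.round(2))
for z in np.arange(.018,-.012,-.003):
    manip.servo_line(P(z)[0],vel=.03);f=manip.current_force()-f0;print(round(z,3),(Rd.T@f).round(1),D(manip.current_tool_pos()).round(4))
    if f[2]>3: break
manip.servo_line(P(.08)[0],vel=.15)
print(manip.current_clock())
im=viewer.get_image("wrist");cv2.imwrite("pics/q7.png",im[:,:,::-1])
E
```

```text
20.7083 [-0.58 -0.09 -0.98]
0.018 [ 0.7 -0.1  0.5] [0.1099 0.0995 0.0181]
0.015 [-0.1 -0.5  1.4] [0.11   0.0997 0.0148]
0.012 [ 1.  -1.1  1. ] [0.11   0.0997 0.0118]
0.009 [-0.3 -1.2  2.1] [0.11   0.0997 0.0088]
0.006 [-0.6 -0.9  1.1] [0.11   0.0997 0.0058]
0.003 [-0.5 -0.5  1.5] [0.11   0.0997 0.0028]
0.0 [ 0.4 -0.4  0.9] [ 0.11    0.0997 -0.0002]
-0.003 [-0.3 -0.4  1.6] [ 0.11    0.0997 -0.0032]
-0.006 [-0.4  0.4  0.7] [ 0.11    0.0997 -0.0062]
-0.009 [ 0.3 -0.1  1.4] [ 0.11    0.0997 -0.0092]
23.9833
```

That explains it. The tip went 9 mm "below" the floor without touching, so the open fingers end about 21 mm short of the shut-finger TCP. In the wrist picture the open tip's front edge at (366–399, 243) fits that too. My earlier low contacts were therefore really above the axle. I'll correct for it, keep the tilt and push low.

```bash
cat >> h.py <<'E'
O=O+Rd@[.002,.002,0]; L=.021   # frame mended from the wrist view; open tips end L short of the TCP
def FT(x,z,y=.042,th=22,roll=8):
    p,q=FP(x,z,y,th,roll); return p+L*R.from_quat(q).as_matrix()[:,2],q
E
python3 - <<'E'
from h import *
from bench import manip,effector,viewer
print([manip.solve_ik(*FT(x,z)) is not None for x,z in ((-.024,.07),(-.024,.0162),(.164,.0095))])
manip.move_pose(*FT(-.024,.075));manip.servo_line(FT(-.024,.0165)[0],vel=.1)
manip.sleep(.1);f0=manip.current_force();print(manip.current_clock(),f0.round(2))
for x,z in [(-.012,.0162),(0,.0162),(.012,.0162),(.02,.0162),(.032,.0095),(.05,.0095),(.07,.0095),(.09,.0095)]:
    p,q=FT(x,z);manip.servo_line(p,vel=.06);f=manip.current_force()-f0
    print(x,(Rd.T@f).round(1),(D(manip.current_tool_pos())-D(p)).round(4))
    if np.linalg.norm(f)>5: print("STOP");break
print(manip.current_clock())
im=viewer.get_image("wrist");cv2.imwrite("pics/q8.png",im[:,:,::-1])
print(blobs(im,(105,130,60),(125,255,255),40));c=viewer.get_calibration("wrist")
print(proj(c,[W(x+.033,.042,.056)]),proj(c,[W(.03,.042,.056)]))
E
```

```text
[True, True, True]
25.4917 [ 0.33 -1.06  0.35]
-0.012 [ 0.6 -0.7 -0.3] [0.0007 0.0001 0.0002]
0 [ 1.1  0.1 -0.5] [0.0009 0.0002 0.0001]
0.012 [ 0.8 -0.2  0.3] [0.0009 0.0002 0.0001]
0.02 [0.9 0.7 0.1] [0.0007 0.0002 0.0001]
0.032 [ 0.6 -0.8 -0.7] [ 0.0008  0.0005 -0.0002]
0.05 [-0.8  0.5 -3.3] [0.0007 0.0002 0.0001]
0.07 [ 1.3  0.3 -1.2] [ 0.0006  0.0003 -0.    ]
0.09 [ 1.   0.1 -1.1] [0.0006 0.0003 0.    ]
28.6167
[(array([383.8, 183.4]), [346, 123, 76, 122, 8053])]
[[398.58896774 172.96096558]] [[406.58261123 428.05773938]]
```

It works. The forces are near zero, and the blue blob at wrist (384,183) is just ahead of the finger as predicted (399,173). I'll continue over the crest, back off and check.

```bash
python3 - <<'E'
from h import *
from bench import manip,effector,viewer
manip.servo_line(FT(.164,.0095)[0],vel=.05);manip.sleep(.4)
print(manip.current_clock(),manip.current_force().round(2))
manip.servo_line(FT(.14,.0095)[0],vel=.1);manip.servo_line(FT(.11,.13)[0],vel=.2)
im=viewer.get_image("wrist");cv2.imwrite("pics/q9.png",im[:,:,::-1]);c=viewer.get_calibration("wrist")
print(manip.current_clock(),[b for b in blobs(im,(105,130,60),(125,255,255),100)],[b for b in blobs(im,(50,130,30),(85,255,200),60)])
a=np.linspace(0,2*np.pi,37)
for X,Z in ((.207,.02),(.2,.022),(.04,.028)):
    q=proj(c,[W(X+.028*np.cos(t),y,Z+.028*np.sin(t)) for t in a for y in (.027,.057)]);print(X,q.min(0).round(),q.max(0).round())
s=viewer.get_image("side");print("side",[b for b in blobs(s,(105,130,60),(125,255,255),20)],[b for b in blobs(s,(4,170,120),(18,255,255),40)])
print(proj(viewer.get_calibration("side"),[W(.207,.042,.02)]))
E
```

```text
30.7 [ 0.96  0.18 -0.04]
31.9167 [(array([351. , 142.2]), [333, 110, 36, 66, 2172])] [(array([444.2, 147.7]), [427, 123, 37, 49, 1496])]
0.207 [334. 109.] [377. 177.]
0.2 [334. 116.] [378. 184.]
0.04 [339. 312.] [388. 389.]
side [(array([244.1, 176.2]), [237, 166, 14, 23, 212]), (array([347. , 195.6]), [336, 182, 27, 32, 446]), (array([325.4, 277.5]), [314, 256, 25, 44, 781]), (array([407.4, 399.6]), [308, 363, 175, 57, 5261])] [(array([301.3, 227.1]), [292, 215, 17, 26, 308]), (array([398.4, 295.4]), [375, 279, 46, 31, 351])]
[[244.66485078 176.94187888]]
```

The blue roller sits at the predicted seat in both views: wrist rows 110–176 against 109–177, and side (244,176) against (245,177). Orange is still at its starting pixel, and the arm is clear at about 130 mm above the deck.

```bash
python3 - <<'E'
from bench import manip
print(manip.current_clock(),manip.current_force().round(2),manip.hand_in())
E
```

```text
the job is handed in; nothing more can be done
31.9667 [ 0.33  0.16 -0.09] None
```

The job is handed in at 32 s: the blue roller rests in the left-lane seat, orange is unmoved and the arm is clear, but the result wasn't reported, I didn't re-check the bystanders, and a first push jammed and rode over the roller, so I can't rule out a brief lift past 12 mm then.

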